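# Take the mixing chamber out from among the bottles

## Task

The steel mixing chamber stands hemmed in by three capped bottles in the round caddy. First stand all three bottles in the shallow white tray, then set the chamber upright inside the ring on top of the small white instrument box, and only after that put each bottle back upright on the very place in the caddy where it stood at the start. Do not knock over any bottle, and leave the vial in the tray and the flat steel coil where they are.

Things in the scene. Friction and masses are not known exactly. Their poses are not given: they have to be found in the camera images.
- round_bottle: amber round bottle with sloping shoulders: body diameter 50 mm up to 60 mm height, shoulder narrowing to a 26 mm neck at 78 mm, then a blue round cap 31 mm in diameter from 82 mm to the top at 108 mm (grip it there). About 240 g. Origin: centre of its underside, z up.
- jar: amber straight-sided round jar: diameter 44 mm up to 92 mm height, then a blue round cap 47 mm in diameter from 92 mm to the top at 116 mm (grip it there). About 260 g. Origin: centre of its underside, z up.
- square_bottle: amber square bottle: 44 x 44 mm body, 86 mm high with a flat top, neck 20 mm in diameter, then a blue round cap 25 mm in diameter from 96 mm to the top at 124 mm (grip it there). About 250 g. Origin: centre of its underside, z up.
- chamber: squat bright steel cylinder, the mixing chamber: diameter 40 mm, 40 mm high, with a thin dark port (12 mm in diameter, 8 mm high) on its top centre. About 320 g. It stands in the middle of the caddy, with only about 12 mm between it and each bottle around it, so a gripper does not fit while a bottle is there. Origin: centre of its underside, z up.
- caddy: fixed black round caddy plate, diameter 190 mm, 8 mm thick, flat on top (nothing holds the bottles), with a steel spot in the middle (the chamber's place) and three white spots 58 mm in diameter at 58 mm from the middle, 120 degrees apart (one lies along its +x axis), on each of which one bottle stands at the start, centred to 2 or 3 mm. Origin: centre of its underside.
- tray: fixed shallow white square tray, the side area: 190 x 190 mm outside, 22 mm high, walls 5 mm, inner floor 5 mm above its origin. A small vial stands in its +x +y corner; the other three corners are free, and a bottle centred about 45 mm from the middle along both tray axes stands well. Origin: centre of its underside, x and y along its sides.
- stand: fixed small white instrument box 120 x 160 x 50 mm with a red switch and blue label on one side. On top, in the middle, is the chamber's seat: a flat dark disc at 52 mm height inside a raised steel ring, inner diameter 60 mm, whose rim is 56 mm high. The chamber goes inside the ring, on the disc. Origin: centre of the box's underside, straight below the seat's centre.
- vial: bystander: small amber vial with a white cap, diameter 26 mm, 50 mm high, about 64 mm from the tray's middle along both tray axes. Origin: centre of its underside.
- coil: bystander: flat steel ring of coiled capillary, outer diameter 64 mm, 10 mm high. Origin: centre of its underside.
Things that resemble listed ones, but are neither listed nor needed, are in the scene too. Leave any yellow look-alike of the jar alone. Of the things that look like the chamber, the smaller one is meant.

How it is judged (in metres and radians):
On the way, in this order (a step that is already met when the one before it is completed fails the run):
1. all three bottles stand released in the tray while the chamber is still in its place in the caddy (x of round_bottle in the frame of tray between -0.08 and 0.08 m and y of round_bottle in the frame of tray between -0.08 and 0.08 m and z of each of round_bottle, jar, square_bottle in the frame of tray below 0.012 m and angle between each of round_bottle, jar, square_bottle's own z axis and vertical below 0.1 rad and x of jar in the frame of tray between -0.08 and 0.08 m and y of jar in the frame of tray between -0.08 and 0.08 m and x of square_bottle in the frame of tray between -0.08 and 0.08 m and y of square_bottle in the frame of tray between -0.08 and 0.08 m and contact force between the fingers and round_bottle below 0.1 N and contact force between the fingers and jar below 0.1 N and contact force between the fingers and square_bottle below 0.1 N and distance of chamber from where it was at the start of the episode below 0.014 m), for 0.2 s.
2. the chamber stands released inside the ring on the box while all three bottles are still in the tray (horizontal distance between chamber and stand below 0.013 m and z of chamber in the frame of stand below 0.056 m and angle between each of chamber, round_bottle, jar, square_bottle's own z axis and vertical below 0.1 rad and contact force between the fingers and chamber below 0.1 N and x of round_bottle in the frame of tray between -0.08 and 0.08 m and y of round_bottle in the frame of tray between -0.08 and 0.08 m and z of each of round_bottle, jar, square_bottle in the frame of tray below 0.012 m and x of jar in the frame of tray between -0.08 and 0.08 m and y of jar in the frame of tray between -0.08 and 0.08 m and x of square_bottle in the frame of tray between -0.08 and 0.08 m and y of square_bottle in the frame of tray between -0.08 and 0.08 m), for 0.2 s.
At the end, for the whole second after the job is handed in: Every bottle stands upright (within 0.1 rad) within 14 mm of where it stood at the start, the chamber stands upright inside the ring on the box's disc (within 13 mm of the centre), and all are at rest (distance of each of round_bottle, jar, square_bottle from where it was at the start of the episode below 0.014 m and angle between each of round_bottle, jar, square_bottle, chamber's own z axis and vertical below 0.1 rad and horizontal distance between chamber and stand below 0.013 m and z of chamber in the frame of stand below 0.056 m and linear speed of each of round_bottle, jar, square_bottle, chamber below 0.02 m/s and angular speed of each of round_bottle, jar, square_bottle, chamber below 0.2 rad/s); the robot touches nothing.
It fails at once if a bottle or the chamber is tipped by more than 0.6 rad (angle between any of round_bottle, jar, square_bottle, chamber's own z axis and vertical above 0.6 rad).
It fails at once if the vial or the coil is moved by more than 25 mm (distance of any of vial, coil from where it was at the start of the episode above 0.025 m).
It also fails if it takes over 141 s, if anything falls off the work surface, if the arm or the gripper's body presses on something with over 40 N, if the wrist force passes 120 N, or if a joint passes its speed limit or range.

## Robot

A 7-joint arm with a two-finger parallel gripper is mounted at the origin on the work surface. World frame = base frame: x ahead of the robot, y to its left, z up, the work surface at z = 0. Lengths are in mm, angles in rad, forces in N, time in s.
With the tool pointing down it reaches from about 400 to 875 mm from the base axis. Payload 4.4 kg.
Tool frame: the origin (TCP) lies midway between the tips of the shut fingers; the grasp point (between the pads) lies ctrl.grip_depth behind it (ctrl.grip_depth is the distance from the TCP to the grasp point, in mm); z points along the fingers, y is the line along which they close (so a half turn about z gives the same grasp; the last joint's range is limited). The gripper opens to 85 mm and grips with 20 to 120 N. Pads are 22 mm wide; open, the fingers measure 114 mm over their backs; the gripper's body (76 mm by 85 mm) begins 54 mm behind the grasp point. The pads swing forward as they close: fully open they stand 13 mm farther back than shut.
Start: joints at [-1.33, 0.628, 0.038, 1.517, -0.027, 0.996, -0.02], TCP at [196.281, 619.671, 192.313] pointing down, gripper open.
Joint ranges: [-3.06, 3.06], [-0.37, 2.12], [-1.25, 1.32], [0.18, 2.47], [-1.1, 4.24], [0.23, 1.98], [-2.94, 2.94]. Speed limits (rad/s): [2.57, 2.57, 3.14, 3.14, 3.14, 3.14, 3.14].

## Interface

Orientations are given as [roll, pitch, yaw] about the fixed x, y, z axes, in that order (R = Rz(yaw) Ry(pitch) Rx(roll)).
In Python, from cell import ctrl gives the robot as it stands.
- The arm moves only by the tool carry_out, never from a script. Its argument "deltas" is one flat list of numbers, 7 for each row, row after row: the turn, a rotation vector about the tool's x, y, z in degrees, then the shift along the tool's x, y, z in m, then the closure, from -1 (fully open) to 1 (shut). In form: [wx, wy, wz, dx, dy, dz, claw, wx, wy, wz, dx, dy, dz, claw, ...]. A call has 1 to 12 rows; each row shifts and turns the commanded pose from where the row before left it, along the tool's axes as they then stand; what a row does not reach is not made up. A row lasts 1/8 s, in which the tool goes at most 62.5 mm and 10.7 degrees, less where a joint would pass 70% of its speed; a pose out of reach is approached as far as the arm can. A call with a gripper value outside its range is refused whole. The fingers move at their own pace and stop on an object; the grip force is fixed at half the most. Time passes only in rows, so rows that do not move let the fingers close. It gives the time, the measured TCP pose, the force, the opening and the grip force at its end, in the units of the state.
- ctrl.read_state(): the state, without advancing time (a new reading comes with each control period).
- ctrl.get_image(name): name is "scene" or "top" or "wrist"; returns the picture (384x512x3 uint8, red, green, blue); there is no depth.
- ctrl.calibration(name): a dict with "mtx" (3x3 intrinsics, pixels), "R" (3x3) and "t" (3): a world point X has camera coordinates R X + t. Camera axes: x right, y down, z forward; pixel columns grow to the right and rows downward; lengths in mm; the calibration is good to about 2 mm. A picture is of the moment at which its call begins: read the wrist's pose just before it. calibration takes no time and is no camera call; for the wrist camera it gives the pose at the moment of the call.
- ctrl.finish_job(): hands the job in; it is judged then, once.
The state is a dict: "clock": time; "qpos": joint angles; "qd": joint speeds; "tau": joint torques, N m; "eef_pos": TCP position; "tool_rot": TCP orientation; "force": force on the tool from outside, world axes, zero at the start; "torque": the same for the moment, N m; "width": finger opening in mm; "gripper_force": force on a finger pad.
Only numpy, scipy, OpenCV 4.12 (cv2) and the standard library are available. Lean on these libraries where they do the work, as an engineer would, in place of code of your own. Each camera call takes 0.05 s, during which the arm holds its last target. There are 200 camera calls.

## Working session

There is one attempt and no reset: what is moved stays moved. The work goes in short steps, Python scripts to look and compute and a tool call to move; the robot and the scene stay as the last step left them, time stands still between calls to the robot, and variables do not carry over. Pictures are saved under pics/ and viewed, at most 14 in all, crops included, and the job is handed in when it is done.

Besides the shell and the picture viewer there is one more tool, called by a JSON object that holds its "op" and its "data". carry_out: Moves the arm, as the interface text tells. Its arguments: {"type":"object","properties":{"deltas":{"type":"array"}},"required":["deltas"]}

```bash
mkdir -p pics; ls; python3 - <<'E'
from cell import ctrl
import cv2,numpy as np
s=ctrl.read_state();print(s['clock'],s['eef_pos'],s['tool_rot'],s['width'],ctrl.grip_depth)
for n in("scene","top"):
    cv2.imwrite(f"pics/{n}0.png",ctrl.get_image(n)[:,:,::-1])
    c=ctrl.calibration(n);print(n,np.round(c['mtx'],1).tolist(),np.round(c['R'],3).tolist(),np.round(c['t'],1).tolist())
E
```

```text
pics
0.0 [196.06898932 619.00006132 191.39744382] [-3.13973284e+00  4.28573493e-05  2.83482255e+00] 85.36867882671575 18.700000000000003
scene [[428.8, 0.0, 248.1], [0.0, 428.8, 195.3], [0.0, 0.0, 1.0]] [[0.032, 0.999, -0.002], [0.836, -0.028, -0.549], [-0.548, 0.016, -0.836]] [-42.5, -367.9, 1368.8]
top [[488.2, 0.0, 259.5], [0.0, 488.2, 191.1], [0.0, 0.0, 1.0]] [[0.023, -1.0, 0.009], [-0.982, -0.024, -0.188], [0.188, -0.005, -0.982]] [-8.2, 472.0, 1412.2]
```

View pics/top0.png

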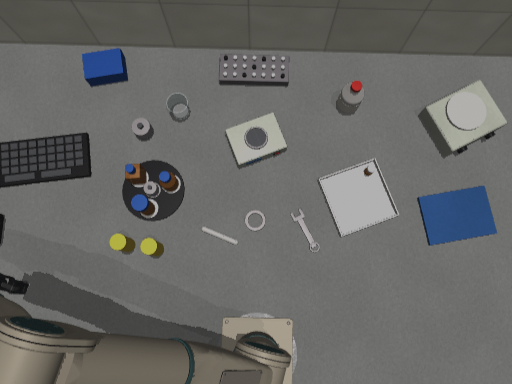

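View pics/scene0.png

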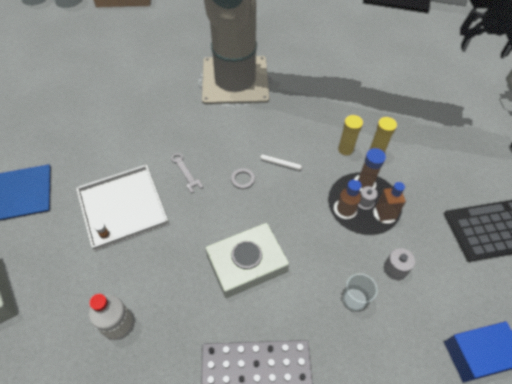

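The top view shows the caddy at about (153,190). On it are the square bottle at (133,172), the round bottle at (168,181), the jar at (143,205) and the chamber at (151,188). The stand ring is at (256,138), the tray at (358,197) and the coil at (255,220). The yellow look-alikes are at (118,242) and (149,247), and the larger chamber look-alike is at (141,128).

The scene view agrees: caddy (366,203), stand (247,255), tray (122,205).

```bash
cat > h.py <<'E'
from cell import ctrl
import cv2,numpy as np
from scipy.optimize import least_squares
def ray(n,px,c=None):
    c=c or ctrl.calibration(n);px=np.atleast_2d(np.asarray(px,float))
    d=np.c_[px,np.ones(len(px))]@np.linalg.inv(c['mtx']).T@c['R'];return -c['R'].T@c['t'],d
def plane(n,px,z,c=None):
    o,d=ray(n,px,c);return o+d*((z-o[2])/d[:,2])[:,None]
def tri(a,pa,b,pb):
    (o1,d1),(o2,d2)=ray(a,pa),ray(b,pb);d1=d1[0];d2=d2[0]
    s=np.linalg.lstsq(np.c_[d1,-d2],o2-o1,rcond=None)[0];p,q=o1+s[0]*d1,o2+s[1]*d2
    return (p+q)/2,np.linalg.norm(p-q)
def circ(P,r):
    f=lambda v:np.hypot(P[:,0]-v[0],P[:,1]-v[1])-r
    return least_squares(f,np.median(P[:,:2],0),loss='soft_l1',f_scale=2)
def blobs(m,amin):
    n,l,s,c=cv2.connectedComponentsWithStats(m.astype(np.uint8));return [(s[i,4],np.round(c[i],1),s[i,:4],l==i) for i in range(1,n) if s[i,4]>=amin]
def mv(x,y,z,yaw=None):
    """tool-frame shift (m) and turn (deg) from the present pose to a world TCP target, tool down"""
    from scipy.spatial.transform import Rotation as Ro
    s=ctrl.read_state();R=Ro.from_euler('xyz',s['tool_rot']);T=R if yaw is None else Ro.from_euler('xyz',[np.pi,0,yaw])
    return np.round(R.inv().apply(np.array([x,y,z])-s['eef_pos'])/1000,4),np.round((R.inv()*T).as_rotvec(degrees=True),2)
E
python3 - <<'E'
from h import *
cap={}
for n,roi in(("top",(110,150,195,235)),("scene",(320,140,415,240))):
    im=cv2.imread(f"pics/{n}0.png").astype(int);hsv=cv2.cvtColor(im.astype(np.uint8),cv2.COLOR_BGR2HSV)
    m=np.zeros(im.shape[:2],bool);m[roi[1]:roi[3],roi[0]:roi[2]]=1
    bl=(hsv[...,0]>100)&(hsv[...,0]<130)&(hsv[...,1]>120)&m
    cap[n]=blobs(bl,20)
    for b in cap[n]:print(n,'cap',b[:3])
    dk=(im.max(2)<50)&m
    B=max(blobs(dk,50),key=lambda b:b[0]);cs,_=cv2.findContours(B[3].astype(np.uint8),cv2.RETR_EXTERNAL,cv2.CHAIN_APPROX_NONE)
    P=plane(n,max(cs,key=len)[:,0],8);f=circ(P,95);f=circ(P[abs(np.hypot(*(P[:,:2]-f.x).T)-95)<8],95)
    print(n,'caddy',f.x,np.abs(f.fun).mean(),len(f.fun))
    # stand disc, tray
    x0,y0,x1,y1=(225,110,290,165) if n=="top" else (205,225,290,295)
    m[:]=0;m[y0:y1,x0:x1]=1
    st=max(blobs((hsv[...,2]>150)&(hsv[...,1]<60)&m,100),key=lambda b:b[0]);print('boxtop',st[:3])
    h=cv2.findContours(st[3].astype(np.uint8),cv2.RETR_EXTERNAL,cv2.CHAIN_APPROX_NONE)[0];h=max(h,key=len)
    q=np.zeros(m.shape,np.uint8);cv2.drawContours(q,[cv2.convexHull(h)],-1,1,-1)
    hole=max(blobs((hsv[...,2]<120)&(cv2.erode(q,np.ones((5,5)))>0),50),key=lambda b:b[0]);e=cv2.fitEllipse(max(cv2.findContours(hole[3].astype(np.uint8),0,1)[0],key=len))
    print('seat',e,plane(n,e[0],52))
    r=cv2.minAreaRect(plane(n,h[:,0],50)[:,:2].astype(np.float32));print('box rect z50',r)
    m[:]=0
    x0,y0,x1,y1=(312,150,405,243) if n=="top" else (70,160,175,250)
    m[y0:y1,x0:x1]=1
    t=max(blobs((hsv[...,2]>150)&(hsv[...,1]<60)&m,100),key=lambda b:b[0]);h=max(cv2.findContours(t[3].astype(np.uint8),0,1)[0],key=len)
    print('tray',cv2.minAreaRect(plane(n,h[:,0],22 )[:,:2].astype(np.float32)))
    vm=(hsv[...,0]<20)&(hsv[...,1]>100)&m;print('vial',[(b[1],plane(n,b[1],25)) for b in blobs(vm,5)])
for a in cap['top']:
    for b in cap['scene']:
        p,g=tri('top',a[1],'scene',b[1])
        if g<12 and 70<p[2]<150:print(a[1],b[1],p.round(1),round(g,1))
E
```

```text
top cap (np.int32(68), array([129.6, 168.3]), array([125, 164,  10,   9], dtype=int32))
top cap (np.int32(104), array([164.4, 176.3]), array([159, 171,  12,  12], dtype=int32))
top cap (np.int32(247), array([139.4, 202.3]), array([131, 194,  18,  17], dtype=int32))
top caddy [475.95465126 328.70162861] 3.115376381252003 160
boxtop (np.int32(1429), array([255.7, 137.8]), array([226, 113,  61,  51], dtype=int32))
seat ((255.66439819335938, 138.05564880371094), (20.623947143554688, 21.53213119506836), 96.28670501708984) [[634.19062484  18.55691283  52.        ]]
box rect z50 ((635.9210815429688, 18.315711975097656), (114.9696044921875, 156.07557678222656), 22.359588623046875)
tray ((465.4498291015625, -292.9410400390625), (187.44630432128906, 178.90960693359375), 21.586515426635742)
vial [(array([366.3, 172.1]), array([[ 543.14748004, -321.78181612,   25.        ]]))]
scene cap (np.int32(223), array([375.6, 156.1]), array([367, 149,  18,  16], dtype=int32))
scene cap (np.int32(115), array([353.8, 185. ]), array([348, 180,  13,  12], dtype=int32))
scene cap (np.int32(68), array([398.6, 186.6]), array([394, 183,  10,   9], dtype=int32))Traceback (most recent call last):
  File "<stdin>", line 10, in <module>
ValueError: max() iterable argument is empty
```

```bash
python3 - <<'E'
from h import *
T={'sq':(129.6,168.3),'rd':(164.4,176.3),'jar':(139.4,202.3)};S={'sq':(398.6,186.6),'rd':(353.8,185),'jar':(375.6,156.1)}
Z={'sq':8+113,'rd':8+98,'jar':8+108}
for k in T:print(k,*[np.round(v,1) for v in tri('top',T[k],'scene',S[k])],plane('top',T[k],Z[k]).round(1),plane('scene',S[k],Z[k]).round(1))
for n,x0,y0,x1,y1 in(("scene",205,225,290,295),("scene",70,160,175,250),("scene",325,165,405,238),("top",118,155,190,224)):
    im=cv2.imread(f"pics/{n}0.png");hsv=cv2.cvtColor(im,cv2.COLOR_BGR2HSV);m=np.zeros(im.shape[:2],bool);m[y0:y1,x0:x1]=1
    if x1-x0 in(80,72):
        print(n,'V pct',np.percentile(hsv[y0:y1,x0:x1,2],[5,25,50,75]))
        B=max(blobs((hsv[...,2]<75)&m,50),key=lambda b:b[0]);P=plane(n,max(cv2.findContours(B[3].astype(np.uint8),0,1)[0],key=len)[:,0],8)
        f=circ(P,95)
        for _ in range(3):f=circ(P[abs(np.hypot(*(P[:,:2]-f.x).T)-95)<5],95)
        print('caddy',f.x,abs(f.fun).mean(),len(f.fun))
        continue
    b=max(blobs((hsv[...,2]>175)&(hsv[...,1]<60)&m,100),key=lambda b:b[0]);h=max(cv2.findContours(b[3].astype(np.uint8),0,1)[0],key=len)
    print(b[:3],cv2.minAreaRect(plane(n,h[:,0],50 if x0==205 else 22)[:,:2].astype(np.float32)))
    if x0==205:
        q=np.zeros(m.shape,np.uint8);cv2.drawContours(q,[cv2.convexHull(h)],-1,1,-1)
        for o in blobs((hsv[...,2]<150)&(cv2.erode(q,np.ones((7,7)))>0),50):print('seat',o[:3],plane(n,o[1],52))
E
```

```text
sq [512.7 372.6 128.3] 0.5 [[514.4 374.3 121. ]] [[507.8 376.1 121. ]]
rd [495.1 275.4 113.9] 0.3 [[496.9 277.1 106. ]] [[489.7 277.8 106. ]]
jar [417.1 339.8 121.7] 0.4 [[418.  340.9 116. ]] [[412.6 342.3 116. ]]
(np.int32(2641), array([246. , 255.9]), array([206, 225,  83,  66], dtype=int32)) ((634.9189453125, 18.508834838867188), (119.76083374023438, 158.99444580078125), 22.528430938720703)
seat (np.int32(505), array([246.4, 253.5]), array([234, 242,  26,  24], dtype=int32)) [[633.76330107  18.63942003  52.        ]]
(np.int32(4444), array([121. , 205.4]), array([ 76, 164,  92,  83], dtype=int32)) ((467.00860595703125, -297.1866760253906), (192.97793579101562, 192.79949951171875), 21.6761474609375)
scene V pct [ 60.  77. 109. 154.]
caddy [471.02037216 325.28017441] 1.6558978855882551 98
top V pct [ 40.  48. 109. 113.]
caddy [475.51718248 328.80191078] 1.8362348090642298 158
```

{"op": "carry_out", "data": {"deltas": [0,0,0,-0.0324,-0.0198,0,-1,0,0,0,-0.0324,-0.0198,0,-1,0,0,0,-0.0324,-0.0198,0,-1,0,0,0,-0.0324,-0.0198,0,-1,0,0,0,-0.0324,-0.0198,0,-1,0,0,0,-0.0324,-0.0198,0,-1,0,0,0,-0.0324,-0.0198,0,-1,0,0,0,-0.0324,-0.0198,0,-1,0,0,0,-0.0324,-0.0198,0,-1,0,0,0,-0.0324,-0.0198,0,-1,0,0,0,-0.0324,-0.0198,0,-1,0,0,0,-0.0324,-0.0198,0,-1]}}

```text
clock: 1.6
eef_pos: [495.6, 274.6, 192.0]
tool_rot: [-3.141, -0.001, 2.835]
force: [0.8, 0.2, 0.3]
width: 85.2
gripper_force: 0.0
```

```bash
python3 - <<'E'
from h import *
c=ctrl.calibration("wrist");im=ctrl.get_image("wrist");cv2.imwrite("pics/w1.png",im[:,:,::-1])
np.savez("w1.npz",**c);s=ctrl.read_state();print(s['clock'],s['eef_pos'],s['tool_rot'],s['qpos']);print(np.round(-c['R'].T@c['t'],1),mv(495,275.5,200,2.835))
E
```

```text
1.65 [500.14220169 268.48585433 192.09506249] [-3.13842847  0.00418502  2.82757637] [-0.58254761  0.50929319  0.05562376  1.75435884 -0.0284244   0.87840231
  0.74094107]
[420.9 298.  373.9] (array([ 0.007 ,  0.0051, -0.008 ]), array([-0.18,  0.24, -0.43]))
```

View pics/w1.png

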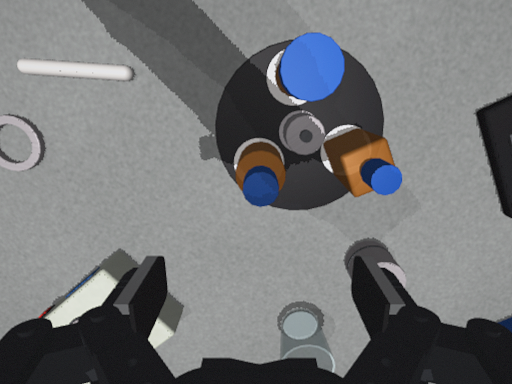

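The wrist view shows the caddy with the jar cap at (313,67), the chamber port at (306,134), the round cap at (261,187) and the square cap at (381,179).

```bash
python3 - <<'E'
from h import *
c=ctrl.calibration("wrist");im=ctrl.get_image("wrist");s=ctrl.read_state();hsv=cv2.cvtColor(im,cv2.COLOR_RGB2HSV)
bl=(hsv[...,0]>100)&(hsv[...,0]<130)&(hsv[...,1]>120)&(np.arange(384)<230)[:,None]
for b in blobs(bl,300):
    h=max(cv2.findContours(b[3].astype(np.uint8),0,1)[0],key=len);print(b[1],b[2],[plane("wrist",b[1],z,c).round(1)[0] for z in(103,116,124,118)])
# round caps' top (z=116 rd,124 jar,132 sq) 
g=(im.max(2)<45)&(np.arange(384)<230)[:,None];B=max(blobs(g,500),key=lambda b:b[0]);P=plane("wrist",max(cv2.findContours(B[3].astype(np.uint8),0,1)[0],key=len)[:,0],8,c)
f=circ(P,95)
for _ in range(3):f=circ(P[abs(np.hypot(*(P[:,:2]-f.x).T)-95)<5],95)
print('caddy',f.x,abs(f.fun).mean(),len(f.fun),B[:2])
print('port',plane("wrist",(306,134),56,c));print(s['eef_pos'],s['tool_rot'],c['t'])
E
```

```text
[317.4  56.8] [284  22  67  70] [array([415.7, 342.8, 103. ]), array([416.1, 340.4, 116. ]), array([416.4, 338.9, 124. ]), array([416.2, 340. , 118. ])]
[388.2 167.5] [368 150  41  36] [array([519.5, 378.3, 103. ]), array([514.9, 374.2, 116. ]), array([512.1, 371.7, 124. ]), array([514.2, 373.6, 118. ])]
[265.9 178.8] [248 159  36  40] [array([496.7, 275.2, 103. ]), array([493.2, 276.1, 116. ]), array([491.1, 276.6, 124. ]), array([492.7, 276.2, 118. ])]
caddy [417.26230063 367.15973976] 10.15351579966138 61 (np.int32(4900), array([257. , 112.1]))
port [[478.01203206 323.13162239  56.        ]]
[498.4394685  270.45007893 192.02379193] [-3.13907989e+00  2.57066697e-03  2.82723372e+00] [-408.65531011 -415.53985239  257.75266603]
```

{"op": "carry_out", "data": {"deltas": [0,0,0,0,0,0,-1,0,0,0,0,0,0.02,-1,0,0,0,0,0,0.02,-1,0,0,0,0,0,0.02,-1,0,0,0,0,0,0.02,-1,0,0,0,0,0,0.015,-1,0,0,0,0,0,0.012,-1,0,0,0,0,0,0,-1,0,0,0,0,0,0,-1,0,0,0,0,0,0,-1]}}

```text
clock: 2.95
eef_pos: [495.7, 276.0, 86.0]
tool_rot: [3.141, 0.001, 2.835]
force: [-0.2, 0.9, -0.3]
width: 85.1
gripper_force: 0.0
```

Close on the cap.

{"op": "carry_out", "data": {"deltas": [0,0,0,0,0,0,0,0,0,0,0,0,0,0.3,0,0,0,0,0,0,1,0,0,0,0,0,0,1,0,0,0,0,0,0,1,0,0,0,0,0,0,1,0,0,0,0,0,0,1,0,0,0,0,0,0,1]}}

```text
clock: 3.95
eef_pos: [495.1, 275.7, 85.3]
tool_rot: [-3.141, -0.0, 2.835]
force: [0.3, 0.1, -0.1]
width: 0.0
gripper_force: 0.0
```

```bash
python3 - <<'E'
from h import *
a=ctrl.get_image("scene")[120:250,300:440];b=ctrl.get_image("top")[130:240,90:230]
a=cv2.resize(a,(520,480));b=cv2.resize(b,(611,480))
cv2.imwrite("pics/c2.png",cv2.resize(np.hstack([a,b]),(800,340))[:,:,::-1])
cv2.imwrite("pics/w2.png",ctrl.get_image("wrist")[:,:,::-1])
E
```

```text
(no output)
```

View pics/c2.png

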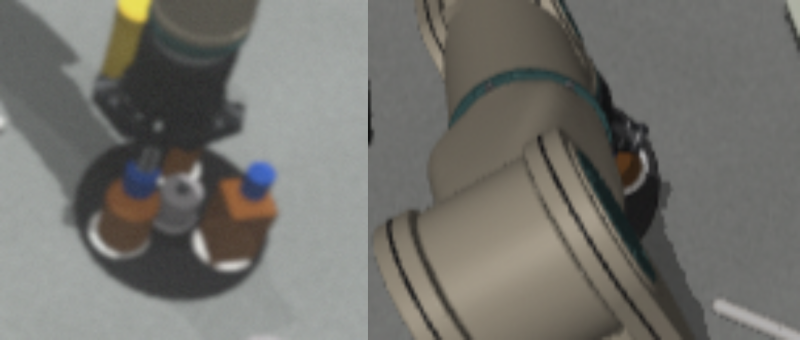

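View pics/w2.png

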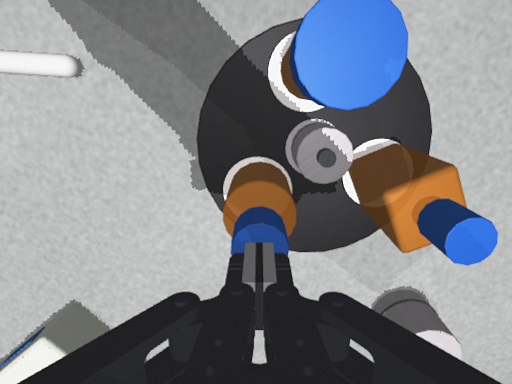

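The wrist picture shows the fingers shut with their tips near (258,245), overlapping the lower half of the round cap at (260,228). In the scene picture the fingertips are just above that cap. All the bottles are still standing, so I'm checking the TCP projection.

```bash
python3 - <<'E'
from h import *
print(ctrl.read_state()['eef_pos'])
for n in("wrist","scene"):
    c=ctrl.calibration(n)
    for z in(85,100,116,125,135):
        p=c['mtx']@(c['R']@np.array([495.1,275.7,z])+c['t']);print(n,z,(p[:2]/p[2]).round(1))
w=cv2.imread("pics/w2.png");s=ctrl.get_image("scene");hsv=cv2.cvtColor(s,cv2.COLOR_RGB2HSV)
bl=(hsv[...,0]>100)&(hsv[...,0]<130)&(hsv[...,1]>120);bl[:,:320]=0;bl[250:]=0
for b in blobs(bl,15):print('scene cap',b[:3])
hw=cv2.cvtColor(w,cv2.COLOR_BGR2HSV);b2=(hw[...,0]>100)&(hw[...,0]<130)&(hw[...,1]>120)
for b in blobs(b2,300):print('wrist',b[:3])
E
```

```text
[495.15030135 275.77878207  85.30390594]
wrist 85 [259.5 225.2]
wrist 100 [259.5 235.7]
wrist 116 [259.6 248.8]
wrist 125 [259.6 257.2]
wrist 135 [259.6 267.8]
scene 85 [351.5 191.8]
scene 100 [352.8 188.3]
scene 116 [354.2 184.5]
scene 125 [355.  182.3]
scene 135 [355.9 179.8]
scene cap (np.int32(44), array([352.7, 187.2]), array([348, 182,  11,   9], dtype=int32))
scene cap (np.int32(69), array([398.6, 186.7]), array([394, 183,  10,   9], dtype=int32))
wrist (np.int32(10732), array([348.8,  52. ]), array([290,   0, 118, 111], dtype=int32))
wrist (np.int32(3522), array([457.6, 231.4]), array([418, 199,  80,  66], dtype=int32))
wrist (np.int32(1896), array([259.7, 230.4]), array([231, 207,  58,  49], dtype=int32))
```

{"op": "carry_out", "data": {"deltas": [0,0,0,0,0,-0.02,1,0,0,0,0,0,-0.03,1,0,0,0,0,0,-0.03,1,0,0,0,0,0,-0.02,1,0,0,0,0,0,0,1,0,0,0,0,0,0,1,0,0,0,0,0,0,1]}}

```text
clock: 5.03
eef_pos: [494.4, 275.3, 184.1]
tool_rot: [-3.14, -0.002, 2.835]
force: [-0.4, 0.1, -0.3]
width: -0.0
gripper_force: 0.0
```

```bash
python3 - <<'E'
from h import *
c=ctrl.calibration("wrist");im=ctrl.get_image("wrist");s=ctrl.read_state();e=np.array(s['eef_pos']);print(e,s['width'])
for dz in(0,10,20,30,40,50):
    p=c['mtx']@(c['R']@(e+[0,0,dz])+c['t']);p=p[:2]/p[2];print(dz,p.round(1));cv2.circle(im,tuple(int(v) for v in p.round()),2,(255,0,0),-1)
cv2.imwrite("pics/w3.png",im[:,:,::-1])
s=ctrl.get_image("scene");hsv=cv2.cvtColor(s,cv2.COLOR_RGB2HSV)
bl=(hsv[...,0]>100)&(hsv[...,0]<130)&(hsv[...,1]>120);bl[:,:320]=0;bl[250:]=0
for b in blobs(bl,15):print('scene cap',b[:3])
E
```

```text
[494.58024579 275.36614913 184.24016656] -0.3579244348407134
0 [259.7 225.8]
10 [259.7 232.6]
20 [259.7 240.1]
30 [259.7 248.5]
40 [259.7 257.9]
50 [259.7 268.4]
scene cap (np.int32(201), array([376.7, 157. ]), array([368, 148,  17,  18], dtype=int32))
scene cap (np.int32(86), array([353.8, 185.2]), array([349, 180,  11,  12], dtype=int32))
scene cap (np.int32(70), array([398.6, 186.7]), array([394, 183,  10,   9], dtype=int32))
```

View pics/w3.png

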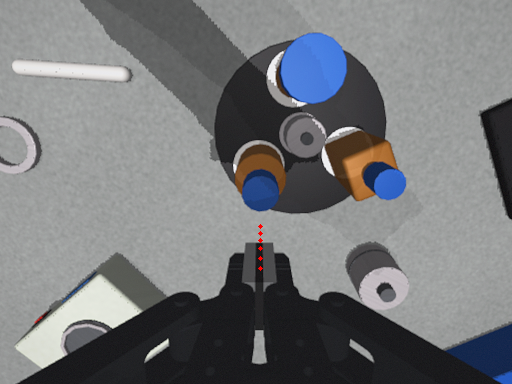

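The shut fingertips appear at row 243, while the reported TCP projects to row 226. So the real tips sit about 30 mm or more above the reported TCP along the tool axis. I'll get the offset by touching the round cap top, whose height is 116 mm, with the shut fingers.

{"op": "carry_out", "data": {"deltas": [0,0,0,0,0,0.04,1,0,0,0,0,0,0.03,1,0,0,0,0,0,0.02,1,0,0,0,0,0,0.01,1,0,0,0,0,0,0,1,0,0,0,0,0,0,1,0,0,0,0,0,0.002,1,0,0,0,0,0,0.002,1,0,0,0,0,0,0,1]}}

```text
clock: 6.25
eef_pos: [495.1, 275.7, 81.3]
tool_rot: [3.142, -0.0, 2.835]
force: [0.6, 0.2, 0.4]
width: -0.0
gripper_force: 0.0
```

{"op": "carry_out", "data": {"deltas": [0,0,0,0,0,0.002,1,0,0,0,0,0,0.001,1,0,0,0,0,0,0,1]}}

```text
clock: 6.62
eef_pos: [495.1, 275.7, 78.2]
tool_rot: [-3.141, -0.0, 2.835]
force: [0.4, 0.3, 0.1]
width: 0.1
gripper_force: 0.0
```

{"op": "carry_out", "data": {"deltas": [0,0,0,0,0,0.002,1,0,0,0,0,0,0.001,1,0,0,0,0,0,0,1]}}

```text
clock: 7.0
eef_pos: [495.9, 276.1, 77.1]
tool_rot: [3.14, 0.001, 2.835]
force: [-2.0, -0.3, 12.8]
width: 0.0
gripper_force: 6.8
```

Contact came at a reported 77.5 mm, so true tip z is reported z plus 38.5 mm. I'll rise, open, and descend to the corrected height.

{"op": "carry_out", "data": {"deltas": [0,0,0,0,0,-0.02,1,0,0,0,0,0,-0.03,-1,0,0,0,0,0,0,-1,0,0,0,0,0,0,-1,0,0,0,0,0,0,-1,0,0,0,0,0,0,-1,0,0,0,0,0,0,-1,0,0,0,0,0,0,-1]}}

```text
clock: 8.0
eef_pos: [495.1, 275.7, 125.1]
tool_rot: [-3.141, -0.0, 2.835]
force: [1.0, -0.1, -0.1]
width: 85.3
gripper_force: 0.0
```

{"op": "carry_out", "data": {"deltas": [0,0,0,0,0,0.02,-1,0,0,0,0,0,0.02,-1,0,0,0,0,0,0.02,-1,0,0,0,0,0,0.01,-1,0,0,0,0,0,0.01,-1,0,0,0,0,0,0,-1,0,0,0,0,0,0,-1]}}

```text
clock: 8.88
eef_pos: [495.5, 275.9, 45.8]
tool_rot: [3.141, 0.001, 2.835]
force: [-0.2, -0.5, 0.5]
width: 85.3
gripper_force: 0.0
```

{"op": "carry_out", "data": {"deltas": [0,0,0,0,0,0,0,0,0,0,0,0,0,0.2,0,0,0,0,0,0,1,0,0,0,0,0,0,1,0,0,0,0,0,0,1,0,0,0,0,0,0,1,0,0,0,0,0,0,1]}}

```text
clock: 9.75
eef_pos: [495.4, 276.0, 45.7]
tool_rot: [3.141, 0.0, 2.835]
force: [0.8, -0.7, 6.1]
width: 29.7
gripper_force: 59.2
```

{"op": "carry_out", "data": {"deltas": [0,0,0,0,0,-0.01,1,0,0,0,0,0,-0.03,1,0,0,0,0,0,-0.03,1,0,0,0,0,0,-0.03,1,0,0,0,0,0,-0.03,1,0,0,0,0,0,-0.03,1,0,0,0,0,0,0,1]}}

```text
clock: 10.62
eef_pos: [496.3, 276.3, 207.2]
tool_rot: [3.138, 0.003, 2.835]
force: [1.0, 0.4, -2.6]
width: 28.8
gripper_force: 59.9
```

{"op": "carry_out", "data": {"deltas": [0,0,0,-0.0058,-0.0257,0,1,0,0,0,-0.0058,-0.0257,0,1,0,0,0,-0.0058,-0.0257,0,1,0,0,0,-0.0058,-0.0257,0,1,0,0,0,-0.0058,-0.0257,0,1,0,0,0,-0.0058,-0.0257,0,1,0,0,0,-0.0058,-0.0257,0,1,0,0,0,-0.0058,-0.0257,0,1,0,0,0,-0.0058,-0.0257,0,1,0,0,0,-0.0058,-0.0257,0,1,0,0,0,-0.0058,-0.0257,0,1,0,0,0,-0.0058,-0.0257,0,1]}}

```text
clock: 12.12
eef_pos: [466.8, -40.1, 203.8]
tool_rot: [-3.141, -0.003, 2.835]
force: [0.4, -0.5, -2.7]
width: 29.4
gripper_force: 59.8
```

{"op": "carry_out", "data": {"deltas": [0,0,0,-0.0058,-0.0257,0,1,0,0,0,-0.0058,-0.0257,0,1,0,0,0,-0.0058,-0.0257,0,1,0,0,0,-0.0058,-0.0257,0,1,0,0,0,-0.0058,-0.0257,0,1,0,0,0,-0.0058,-0.0257,0,1,0,0,0,-0.0058,-0.0257,0,1,0,0,0,-0.0058,-0.0257,0,1,0,0,0,-0.0058,-0.0257,0,1,0,0,0,-0.0058,-0.0257,0,1,0,0,0,-0.0058,-0.0257,0,1,0,0,0,-0.0058,-0.0257,0,1]}}

```text
clock: 13.62
eef_pos: [440.2, -354.3, 203.3]
tool_rot: [3.14, -0.004, 2.835]
force: [0.4, 0.2, -2.5]
width: 29.3
gripper_force: 59.8
```

{"op": "carry_out", "data": {"deltas": [0,0,0,0,0,0,1,0,0,0,0,0,0.03,1,0,0,0,0,0,0.03,1,0,0,0,0,0,0.03,1,0,0,0,0,0,0.03,1,0,0,0,0,0,0.02,1,0,0,0,0,0,0.015,1,0,0,0,0,0,0.005,1,0,0,0,0,0,0.0025,1,0,0,0,0,0,0,1,0,0,0,0,0,0,1]}}

```text
clock: 15.0
eef_pos: [441.9, -354.6, 43.4]
tool_rot: [-3.141, 0.001, 2.835]
force: [0.7, 0.1, -2.3]
width: 29.2
gripper_force: 60.3
```

{"op": "carry_out", "data": {"deltas": [0,0,0,0,0,0.001,1,0,0,0,0,0,0.0,1,0,0,0,0,0,0,1]}}

```text
clock: 15.38
eef_pos: [442.1, -354.6, 42.7]
tool_rot: [-3.141, 0.001, 2.835]
force: [-0.9, 1.0, 6.3]
width: 29.8
gripper_force: 61.0
```

{"op": "carry_out", "data": {"deltas": [0,0,0,0,0,0.0005,1,0,0,0,0,0,0.0,0.2,0,0,0,0,0,0,-0.4,0,0,0,0,0,0,-1,0,0,0,0,0,0,-1,0,0,0,0,0,0,-1,0,0,0,0,0,0,-1]}}

```text
clock: 16.25
eef_pos: [441.5, -354.3, 41.2]
tool_rot: [3.142, -0.0, 2.835]
force: [0.2, 0.2, 0.0]
width: 85.3
gripper_force: 0.0
```

{"op": "carry_out", "data": {"deltas": [0,0,0,0,0,-0.02,-1,0,0,0,0,0,-0.03,-1,0,0,0,0,0,-0.05,-1,0,0,0,0,0,-0.05,-1,0,0,0,0,0,-0.014,-1,0,0,0,0.0146,0.0409,0,-1,0,0,0,0.0146,0.0409,0,-1,0,0,0,0.0146,0.0409,0,-1,0,0,0,0.0146,0.0409,0,-1,0,0,0,0.0146,0.0409,0,-1,0,0,0,0.0146,0.0409,0,-1,0,0,0,0.0146,0.0409,0,-1]}}

```text
clock: 17.75
eef_pos: [429.8, -49.0, 204.7]
tool_rot: [-3.141, -0.001, 2.835]
force: [-0.6, 0.3, 0.1]
width: 85.1
gripper_force: 0.0
```

{"op": "carry_out", "data": {"deltas": [0,0,0,0.0146,0.0409,0,-1,0,0,0,0.0146,0.0409,0,-1,0,0,0,0.0146,0.0409,0,-1,0,0,0,0.0146,0.0409,0,-1,0,0,0,0.0146,0.0409,0,-1,0,0,0,0.0146,0.0409,0,-1,0,0,0,0.0146,0.0409,0,-1,0,0,0,0.0146,0.0409,0,-1,0,0,0,0.0146,0.0409,0,-1,0,0,0,0,0,0,-1,0,0,0,0,0,0,-1]}}

```text
clock: 19.12
eef_pos: [416.1, 339.0, 204.4]
tool_rot: [-3.139, -0.001, 2.835]
force: [-0.2, -0.9, 0.3]
width: 85.7
gripper_force: 0.0
```

```bash
python3 - <<'E'
from h import *
c=ctrl.calibration("wrist");im=ctrl.get_image("wrist");s=ctrl.read_state();hsv=cv2.cvtColor(im,cv2.COLOR_RGB2HSV);print(s['eef_pos'],s['qpos'])
bl=(hsv[...,0]>100)&(hsv[...,0]<130)&(hsv[...,1]>120)
for b in blobs(bl,300):print(b[1],b[2],[plane("wrist",b[1],z,c).round(1)[0] for z in(118,124,132)])
im=ctrl.get_image("scene");hsv=cv2.cvtColor(im,cv2.COLOR_RGB2HSV)
bl=(hsv[...,0]>100)&(hsv[...,0]<130)&(hsv[...,1]>120);bl[:,:70]=0;bl[260:]=0;bl[:60]=0
for b in blobs(bl,20):print('scene',b[1],b[2],plane('scene',b[1],103))
E
```

```text
[416.38813862 338.45769695 204.64167382] [-0.73979552  0.45159778  0.00647492  1.81778355 -0.00277434  0.87427104
  0.53049855]
[260.3 185.8] [233 158  55  56] [array([416. , 339.6, 118. ]), array([414.3, 340.1, 124. ]), array([412.1, 340.8, 132. ])]
[324.9 271.1] [311 253  30  37] [array([514.8, 372.7, 118. ]), array([511. , 372.5, 124. ]), array([505.8, 372.2, 132. ])]
scene [375.6 156.2] [368 150  16  13] [[402.76443051 347.47088899 103.        ]]
scene [ 88.7 175.3] [ 83 170  12  11] [[ 438.1327449  -356.76193505  103.        ]]
scene [398.4 186.5] [394 183  10   9] [[495.44365171 383.68671989 103.        ]]
```

{"op": "carry_out", "data": {"deltas": [0,0,0,0,0,0.03,-1,0,0,0,0,0,0.04,-1,0,0,0,0,0,0.03,-1,0,0,0,0,0,0.025,-1,0,0,0,0,0,0.02,-1,0,0,0,0,0,0.01,-1,0,0,0,0,0,0,-1,0,0,0,0,0,0,-1]}}

```text
clock: 20.23
eef_pos: [417.1, 340.3, 51.1]
tool_rot: [3.14, 0.001, 2.834]
force: [1.2, 0.0, -0.9]
width: 85.5
gripper_force: 0.0
```

{"op": "carry_out", "data": {"deltas": [0,0,0,0,0,0,-0.3,0,0,0,0,0,0,0,0,0,0,0,0,0,1,0,0,0,0,0,0,1,0,0,0,0,0,0,1,0,0,0,0,0,0,1,0,0,0,0,0,0,1]}}

```text
clock: 21.1
eef_pos: [416.8, 340.3, 51.0]
tool_rot: [3.141, 0.0, 2.835]
force: [-0.8, -0.9, 5.5]
width: 45.7
gripper_force: 60.7
```

{"op": "carry_out", "data": {"deltas": [0,0,0,0,0,-0.01,1,0,0,0,0,0,-0.03,1,0,0,0,0,0,-0.03,1,0,0,0,0,0,-0.03,1,0,0,0,0,0,-0.03,1,0,0,0,0,0,-0.03,1,0,0,0,0,0,0,1]}}

```text
clock: 21.98
eef_pos: [417.7, 341.1, 212.6]
tool_rot: [3.137, 0.002, 2.835]
force: [0.3, 0.4, -2.4]
width: 45.6
gripper_force: 61.8
```

{"op": "carry_out", "data": {"deltas": [0,0,0,-0.0076,-0.0243,0,1,0,0,0,-0.0076,-0.0243,0,1,0,0,0,-0.0076,-0.0243,0,1,0,0,0,-0.0076,-0.0243,0,1,0,0,0,-0.0076,-0.0243,0,1,0,0,0,-0.0076,-0.0243,0,1,0,0,0,-0.0076,-0.0243,0,1,0,0,0,-0.0076,-0.0243,0,1,0,0,0,-0.0076,-0.0243,0,1,0,0,0,-0.0076,-0.0243,0,1,0,0,0,-0.0076,-0.0243,0,1,0,0,0,-0.0076,-0.0243,0,1]}}

```text
clock: 23.48
eef_pos: [414.2, 33.6, 209.3]
tool_rot: [-3.141, -0.002, 2.835]
force: [0.8, -0.1, -2.0]
width: 45.5
gripper_force: 61.9
```

{"op": "carry_out", "data": {"deltas": [0,0,0,-0.0076,-0.0243,0,1,0,0,0,-0.0076,-0.0243,0,1,0,0,0,-0.0076,-0.0243,0,1,0,0,0,-0.0076,-0.0243,0,1,0,0,0,-0.0076,-0.0243,0,1,0,0,0,-0.0076,-0.0243,0,1,0,0,0,-0.0076,-0.0243,0,1,0,0,0,-0.0076,-0.0243,0,1,0,0,0,-0.0076,-0.0243,0,1,0,0,0,-0.0076,-0.0243,0,1,0,0,0,-0.0076,-0.0243,0,1,0,0,0,-0.0076,-0.0243,0,1]}}

```text
clock: 24.98
eef_pos: [413.2, -271.1, 209.0]
tool_rot: [3.141, -0.003, 2.835]
force: [-0.4, 0.7, -2.7]
width: 45.5
gripper_force: 61.9
```

{"op": "carry_out", "data": {"deltas": [0,0,0,0,0,0,1,0,0,0,0,0,0.03,1,0,0,0,0,0,0.03,1,0,0,0,0,0,0.03,1,0,0,0,0,0,0.03,1,0,0,0,0,0,0.02,1,0,0,0,0,0,0.015,1,0,0,0,0,0,0.005,1,0,0,0,0,0,0.0025,1,0,0,0,0,0,0.0005,1,0,0,0,0,0,0,1,0,0,0,0,0,0,1]}}

```text
clock: 26.48
eef_pos: [414.7, -271.0, 48.0]
tool_rot: [3.142, 0.001, 2.835]
force: [-0.5, 0.7, 5.2]
width: 45.7
gripper_force: 62.4
```

{"op": "carry_out", "data": {"deltas": [0,0,0,0,0,0.0005,1,0,0,0,0,0,0.0,0,0,0,0,0,0,0,-0.4,0,0,0,0,0,0,-1,0,0,0,0,0,0,-1,0,0,0,0,0,0,-1,0,0,0,0,0,0,-1]}}

```text
clock: 27.35
eef_pos: [414.2, -271.0, 46.7]
tool_rot: [3.142, -0.0, 2.835]
force: [0.2, -0.8, 0.1]
width: 85.3
gripper_force: 0.0
```

{"op": "carry_out", "data": {"deltas": [0,0,0,0,0,-0.02,-1,0,0,0,0,0,-0.05,-1,0,0,0,0,0,-0.05,-1,0,0,0,0,0,-0.05,-1,0,0,0,0.0063,0.0402,0,-1,0,0,0,0.0063,0.0402,0,-1,0,0,0,0.0063,0.0402,0,-1,0,0,0,0.0063,0.0402,0,-1,0,0,0,0.0063,0.0402,0,-1,0,0,0,0.0063,0.0402,0,-1,0,0,0,0.0063,0.0402,0,-1,0,0,0,0.0063,0.0402,0,-1]}}

```text
clock: 28.85
eef_pos: [463.3, 52.1, 216.8]
tool_rot: [-3.142, 0.0, 2.835]
force: [0.8, -0.5, 0.3]
width: 85.5
gripper_force: 0.0
```

{"op": "carry_out", "data": {"deltas": [0,0,0,0.0063,0.0402,0,-1,0,0,0,0.0063,0.0402,0,-1,0,0,0,0.0063,0.0402,0,-1,0,0,0,0.0063,0.0402,0,-1,0,0,0,0.0063,0.0402,0,-1,0,0,0,0.0063,0.0402,0,-1,0,0,0,0.0063,0.0402,0,-1,0,0,0,0.0063,0.0402,0,-1,0,0,0,0,0,0,-1,0,0,0,0,0,0,-1,0,0,0,0,0,0,-1]}}

```text
clock: 30.22
eef_pos: [512.8, 370.9, 216.9]
tool_rot: [-3.141, 0.0, 2.833]
force: [-0.0, -0.2, 0.9]
width: 85.3
gripper_force: 0.0
```

```bash
python3 - <<'E'
from h import *
c=ctrl.calibration("wrist");im=ctrl.get_image("wrist");s=ctrl.read_state();hsv=cv2.cvtColor(im,cv2.COLOR_RGB2HSV);print(s['eef_pos'])
cv2.imwrite("pics/w4.png",im[:,:,::-1])
bl=(hsv[...,0]>100)&(hsv[...,0]<130)&(hsv[...,1]>120)
for b in blobs(bl,300):print(b[1],b[2],[plane("wrist",b[1],z,c).round(1)[0] for z in(118,126,132)])
E
```

```text
[512.79812456 371.05621122 216.98327765]
[261.5 183.2] [249 167  27  33] [array([514.3, 372.3, 118. ]), array([512.1, 372.9, 126. ]), array([510.5, 373.4, 132. ])]
```

{"op": "carry_out", "data": {"deltas": [0,0,0,0,0,0.03,-1,0,0,0,0,0,0.04,-1,0,0,0,0,0,0.03,-1,0,0,0,0,0,0.03,-1,0,0,0,0,0,0.02,-1,0,0,0,0,0,0.0095,-1,0,0,0,0,0,0,-1,0,0,0,0,0,0,-1]}}

```text
clock: 31.28
eef_pos: [513.2, 373.0, 58.3]
tool_rot: [3.14, 0.001, 2.834]
force: [-0.3, 0.7, -0.7]
width: 85.4
gripper_force: 0.0
```

{"op": "carry_out", "data": {"deltas": [0,0,0,0,0,0,0,0,0,0,0,0,0,0.3,0,0,0,0,0,0,1,0,0,0,0,0,0,1,0,0,0,0,0,0,1,0,0,0,0,0,0,1,0,0,0,0,0,0,1]}}

```text
clock: 32.15
eef_pos: [512.7, 373.0, 57.6]
tool_rot: [3.141, 0.0, 2.835]
force: [0.4, 1.7, 2.4]
width: 23.6
gripper_force: 58.6
```

{"op": "carry_out", "data": {"deltas": [0,0,0,0,0,-0.01,1,0,0,0,0,0,-0.03,1,0,0,0,0,0,-0.03,1,0,0,0,0,0,-0.03,1,0,0,0,0,0,-0.03,1,0,0,0,0,0,-0.03,1,0,0,0,0,0,0,1]}}

```text
clock: 33.02
eef_pos: [513.6, 373.2, 219.5]
tool_rot: [3.138, 0.003, 2.835]
force: [0.7, -0.3, -2.9]
width: 23.7
gripper_force: 59.2
```

{"op": "carry_out", "data": {"deltas": [0,0,0,-0.0069,-0.0245,0,1,0,0,0,-0.0069,-0.0245,0,1,0,0,0,-0.0069,-0.0245,0,1,0,0,0,-0.0069,-0.0245,0,1,0,0,0,-0.0069,-0.0245,0,1,0,0,0,-0.0069,-0.0245,0,1,0,0,0,-0.0069,-0.0245,0,1,0,0,0,-0.0069,-0.0245,0,1,0,0,0,-0.0069,-0.0245,0,1,0,0,0,-0.0069,-0.0245,0,1,0,0,0,-0.0069,-0.0245,0,1,0,0,0,-0.0069,-0.0245,0,1]}}

```text
clock: 34.52
eef_pos: [501.7, 66.0, 216.5]
tool_rot: [-3.141, -0.001, 2.835]
force: [0.2, -0.0, -2.4]
width: 23.6
gripper_force: 59.2
```

{"op": "carry_out", "data": {"deltas": [0,0,0,-0.0069,-0.0245,0,1,0,0,0,-0.0069,-0.0245,0,1,0,0,0,-0.0069,-0.0245,0,1,0,0,0,-0.0069,-0.0245,0,1,0,0,0,-0.0069,-0.0245,0,1,0,0,0,-0.0069,-0.0245,0,1,0,0,0,-0.0069,-0.0245,0,1,0,0,0,-0.0069,-0.0245,0,1,0,0,0,-0.0069,-0.0245,0,1,0,0,0,-0.0069,-0.0245,0,1,0,0,0,-0.0069,-0.0245,0,1,0,0,0,-0.0069,-0.0245,0,1]}}

```text
clock: 36.02
eef_pos: [491.6, -238.7, 216.4]
tool_rot: [3.141, -0.002, 2.835]
force: [0.7, 1.1, -2.2]
width: 23.5
gripper_force: 59.2
```

{"op": "carry_out", "data": {"deltas": [0,0,0,0,0,0,1,0,0,0,0,0,0.03,1,0,0,0,0,0,0.03,1,0,0,0,0,0,0.03,1,0,0,0,0,0,0.03,1,0,0,0,0,0,0.02,1,0,0,0,0,0,0.015,1,0,0,0,0,0,0.005,1,0,0,0,0,0,0.0025,1,0,0,0,0,0,0.0005,1,0,0,0,0,0,0,1,0,0,0,0,0,0,1]}}

```text
clock: 37.52
eef_pos: [493.0, -238.0, 54.7]
tool_rot: [-3.142, 0.001, 2.835]
force: [0.3, 0.3, -2.7]
width: 23.4
gripper_force: 59.5
```

{"op": "carry_out", "data": {"deltas": [0,0,0,0,0,0.001,1,0,0,0,0,0,0,1,0,0,0,0,0,0,1]}}

```text
clock: 37.9
eef_pos: [493.2, -238.1, 54.5]
tool_rot: [3.142, 0.001, 2.835]
force: [-1.2, 0.6, 7.6]
width: 23.3
gripper_force: 60.7
```

{"op": "carry_out", "data": {"deltas": [0,0,0,0,0,0,1,0,0,0,0,0,0.0,0.2,0,0,0,0,0,0,-0.4,0,0,0,0,0,0,-1,0,0,0,0,0,0,-1,0,0,0,0,0,0,-1,0,0,0,0,0,0,-1]}}

```text
clock: 38.78
eef_pos: [492.7, -237.9, 53.2]
tool_rot: [-3.142, -0.0, 2.835]
force: [-0.2, 0.1, -0.2]
width: 85.5
gripper_force: 0.0
```

{"op": "carry_out", "data": {"deltas": [0,0,0,0,0,-0.02,-1,0,0,0,0,0,-0.05,-1,0,0,0,0,0,-0.05,-1,0,0,0,0,0,-0.04,-1,0,0,0,0.0125,0.0357,0,-1,0,0,0,0.0125,0.0357,0,-1,0,0,0,0.0125,0.0357,0,-1,0,0,0,0.0125,0.0357,0,-1,0,0,0,0.0125,0.0357,0,-1,0,0,0,0.0125,0.0357,0,-1,0,0,0,0.0125,0.0357,0,-1]}}

```text
clock: 40.15
eef_pos: [484.6, 27.9, 213.4]
tool_rot: [3.141, 0.0, 2.835]
force: [0.6, 1.0, 0.5]
width: 85.4
gripper_force: 0.0
```

{"op": "carry_out", "data": {"deltas": [0,0,0,0.0125,0.0357,0,-1,0,0,0,0.0125,0.0357,0,-1,0,0,0,0.0125,0.0357,0,-1,0,0,0,0.0125,0.0357,0,-1,0,0,0,0.0125,0.0357,0,-1,0,0,0,0.0125,0.0357,0,-1,0,0,0,0.0125,0.0357,0,-1,0,0,0,0.0125,0.0357,0,-1,0,0,0,0,0,0,-1,0,0,0,0,0,0,-1,0,0,0,0,0,0,-1,0,0,0,0,0,0,-1]}}

```text
clock: 41.65
eef_pos: [476.0, 328.1, 213.5]
tool_rot: [-3.141, 0.0, 2.833]
force: [0.4, -0.1, -0.7]
width: 85.4
gripper_force: 0.0
```

```bash
python3 - <<'E'
from h import *
c=ctrl.calibration("wrist");im=ctrl.get_image("wrist");s=ctrl.read_state();print(s['eef_pos'])
im2=im.copy();cv2.imwrite("pics/w5.png",im2[:,:,::-1])
g=im.max(2)
for z in(48,56):
  p=c['mtx']@(c['R']@np.array([475.7,329.3,z])+c['t']);print(z,(p[:2]/p[2]).round(1))
im=ctrl.get_image("scene");cv2.imwrite("pics/s5.png",cv2.resize(im[120:260,60:260],(800,560))[:,:,::-1])
hsv=cv2.cvtColor(im,cv2.COLOR_RGB2HSV);bl=(hsv[...,0]>100)&(hsv[...,0]<130)&(hsv[...,1]>120);bl[:,:70]=0;bl[260:]=0;bl[:60]=0
for b in blobs(bl,20):print('scene',b[1],b[2],plane('scene',b[1],103))
E
```

```text
[476.01404919 328.33869495 213.46035166]
48 [260.3 165.2]
56 [260.3 166.8]
scene [124.1 163. ] [115 156  19  15] [[ 403.37903336 -275.90838882  103.        ]]
scene [ 88.7 175.5] [ 83 170  12  12] [[ 438.73288028 -356.65923436  103.        ]]
scene [133.6 187.2] [129 183  10   9] [[ 476.71333295 -244.19992307  103.        ]]
```

View pics/w5.png

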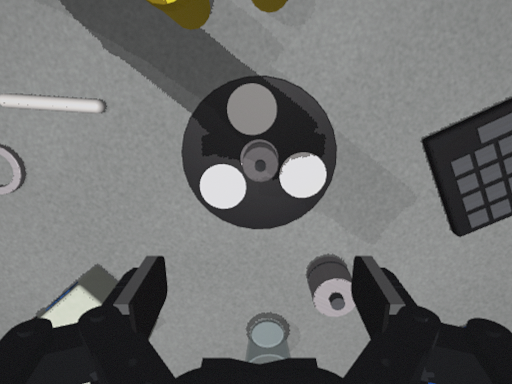

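View pics/s5.png

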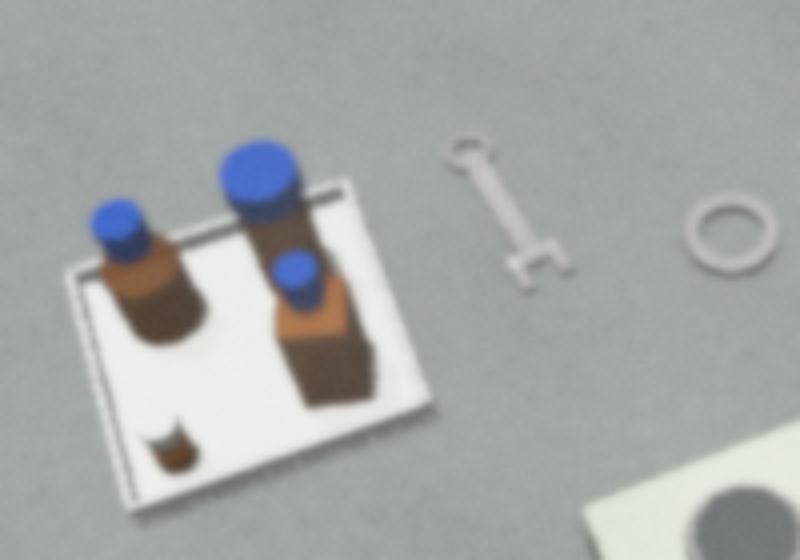

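The wrist view has the chamber port at (261,165), where predicted, with all three spots clear. In the scene crop all three bottles stand upright in the tray, and the vial is untouched at (175,450).

{"op": "carry_out", "data": {"deltas": [0,0,0,0,0,0.04,-1,0,0,0,0,0,0.05,-1,0,0,0,0,0,0.05,-1,0,0,0,0,0,0.04,-1,0,0,0,0,0,0.03,-1,0,0,0,0,0,0.015,-1,0,0,0,0,0,0.01,-1,0,0,0,0,0,0.003,-1,0,0,0,0,0,0,-1,0,0,0,0,0,0,-1]}}

```text
clock: 43.0
eef_pos: [476.3, 329.6, -23.8]
tool_rot: [3.14, 0.001, 2.835]
force: [0.4, -0.6, -0.9]
width: 85.4
gripper_force: 0.0
```

{"op": "carry_out", "data": {"deltas": [0,0,0,0,0,0,-0.3,0,0,0,0,0,0,0,0,0,0,0,0,0,1,0,0,0,0,0,0,1,0,0,0,0,0,0,1,0,0,0,0,0,0,1,0,0,0,0,0,0,1]}}

```text
clock: 43.88
eef_pos: [475.9, 329.5, -24.3]
tool_rot: [3.141, 0.0, 2.835]
force: [-0.2, -1.0, 5.7]
width: 38.8
gripper_force: 60.2
```

{"op": "carry_out", "data": {"deltas": [0,0,0,0,0,-0.01,1,0,0,0,0,0,-0.03,1,0,0,0,0,0,-0.04,1,0,0,0,0,0,-0.05,1,0,0,0,0,0,-0.04,1,0,0,0,0,0,-0.03,1,0,0,0,0,0,0,1]}}

```text
clock: 44.75
eef_pos: [476.9, 330.0, 177.5]
tool_rot: [3.138, 0.003, 2.835]
force: [-0.2, 0.5, -3.4]
width: 38.7
gripper_force: 60.8
```

{"op": "carry_out", "data": {"deltas": [0,0,0,-0.0204,-0.0207,0,1,0,0,0,-0.0204,-0.0207,0,1,0,0,0,-0.0204,-0.0207,0,1,0,0,0,-0.0204,-0.0207,0,1,0,0,0,-0.0204,-0.0207,0,1,0,0,0,-0.0204,-0.0207,0,1,0,0,0,-0.0204,-0.0207,0,1,0,0,0,-0.0204,-0.0207,0,1,0,0,0,-0.0204,-0.0207,0,1,0,0,0,-0.0204,-0.0207,0,1,0,0,0,-0.0204,-0.0207,0,1,0,0,0,-0.0204,-0.0207,0,1]}}

```text
clock: 46.25
eef_pos: [632.7, 17.5, 172.8]
tool_rot: [-3.14, -0.004, 2.835]
force: [-0.2, 0.3, -2.5]
width: 38.9
gripper_force: 60.8
```

{"op": "carry_out", "data": {"deltas": [0,0,0,0,0,0,1,0,0,0,0,0,0.03,1,0,0,0,0,0,0.04,1,0,0,0,0,0,0.04,1,0,0,0,0,0,0.02,1,0,0,0,0,0,0.01,1,0,0,0,0,0,0,1,0,0,0,0,0,0.008,1,0,0,0,0,0,0.006,1,0,0,0,0,0,0,1,0,0,0,0,0,0,1]}}

```text
clock: 47.62
eef_pos: [634.3, 18.4, 21.5]
tool_rot: [3.141, 0.0, 2.835]
force: [1.2, 0.4, -3.2]
width: 38.6
gripper_force: 60.9
```

Clear of contact. Small final steps next.

{"op": "carry_out", "data": {"deltas": [0,0,0,0,0,0.002,1,0,0,0,0,0,0,1,0,0,0,0,0,0,1]}}

```text
clock: 48.0
eef_pos: [634.5, 18.5, 19.8]
tool_rot: [3.141, 0.001, 2.835]
force: [-0.3, 0.2, 1.8]
width: 38.5
gripper_force: 61.3
```

{"op": "carry_out", "data": {"deltas": [0,0,0,0,0,0.001,1,0,0,0,0,0,0,1,0,0,0,0,0,0,1]}}

```text
clock: 48.38
eef_pos: [634.6, 18.4, 19.8]
tool_rot: [3.141, 0.001, 2.835]
force: [-2.5, -0.9, 8.5]
width: 38.5
gripper_force: 61.9
```

{"op": "carry_out", "data": {"deltas": [0,0,0,0,0,0,0,0,0,0,0,0,0.0,-0.5,0,0,0,0,0,0,-1,0,0,0,0,0,0,-1,0,0,0,0,0,0,-1,0,0,0,0,0,0,-1,0,0,0,0,0,-0.02,-1,0,0,0,0,0,-0.06,-1,0,0,0,0,0,-0.06,-1,0,0,0,0,0,-0.06,-1,0,0,0,0,0,0,-1]}}

```text
clock: 49.75
eef_pos: [638.1, 18.5, 225.8]
tool_rot: [3.137, 0.012, 2.834]
force: [-1.0, -0.5, -0.4]
width: 85.2
gripper_force: 0.0
```

```bash
python3 - <<'E'
from h import *
c=ctrl.calibration("wrist");im=ctrl.get_image("wrist");s=ctrl.read_state();print(s['eef_pos'],s['width'])
a=cv2.resize(im[40:300,130:400],(540,520));cv2.imwrite("pics/w6.png",a[:,:,::-1])
for z in(52,92,100):
  p=c['mtx']@(c['R']@np.array([634.3,18.6,z])+c['t']);print(z,(p[:2]/p[2]).round(1))
E
```

```text
[635.87308445  18.47174888 222.45940986] 85.69407753536973
52 [257.7 159.1]
92 [257.7 167.6]
100 [257.7 169.6]
```

View pics/w6.png

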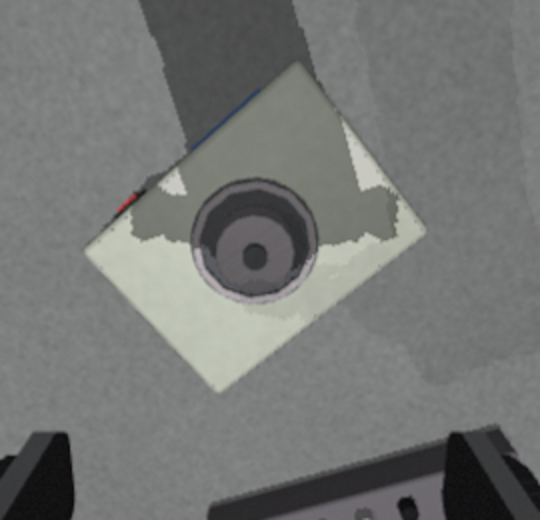

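The chamber's port at (255,257) in the crop sits inside the ring, centred at (255,241). The 16 px difference is parallax from its height, so it is seated. Next I bring the square bottle back.

{"op": "carry_out", "data": {"deltas": [0,0,0,0.0072,-0.0359,0,-1,0,0,0,0.0072,-0.0359,0,-1,0,0,0,0.0072,-0.0359,0,-1,0,0,0,0.0072,-0.0359,0,-1,0,0,0,0.0072,-0.0359,0,-1,0,0,0,0.0072,-0.0359,0,-1,0,0,0,0.0072,-0.0359,0,-1,0,0,0,0.0072,-0.0359,0,-1,0,0,0,0,0,0,-1,0,0,0,0,0,0,-1,0,0,0,0,0,0,-1]}}

```text
clock: 51.18
eef_pos: [492.8, -236.4, 218.0]
tool_rot: [3.141, -0.001, 2.837]
force: [-0.4, -0.4, -0.7]
width: 85.9
gripper_force: 0.0
```

```bash
python3 - <<'E'
from h import *
c=ctrl.calibration("wrist");im=ctrl.get_image("wrist");s=ctrl.read_state();hsv=cv2.cvtColor(im,cv2.COLOR_RGB2HSV);print(s['eef_pos'])
bl=(hsv[...,0]>100)&(hsv[...,0]<130)&(hsv[...,1]>120)
for b in blobs(bl,300):print(b[1],b[2],[plane("wrist",b[1],z,c).round(1)[0] for z in(100,115,123)])
E
```

```text
[ 492.856266   -236.52992475  218.04671741]
[192.4 108.8] [164  81  58  57] [array([ 414.4, -275. ,  100. ]), array([ 414.6, -271.9,  115. ]), array([ 414.7, -270.2,  123. ])]
[ 24.2 181.6] [  0 104  74 139] [array([ 429.2, -454.6,  100. ]), array([ 428.6, -442.5,  115. ]), array([ 428.3, -436.1,  123. ])]
[489.6 157. ] [467 143  45  30] [array([539.6, -23.3, 100. ]), array([533.5, -32.8, 115. ]), array([530.3, -37.9, 123. ])]
[122.9 164.8] [102 147  43  37] [array([ 442.7, -356.5,  100. ]), array([ 441.4, -349.4,  115. ]), array([ 440.8, -345.6,  123. ])]
[257.7 183.8] [245 168  27  32] [array([ 499. , -239.9,  100. ]), array([ 494.9, -238.6,  115. ]), array([ 492.8, -237.9,  123. ])]
```

Everything is where it was placed. Grip the square bottle.

{"op": "carry_out", "data": {"deltas": [0,0,0,0,0,0.03,-1,0,0,0,0,0,0.04,-1,0,0,0,0,0,0.03,-1,0,0,0,0,0,0.03,-1,0,0,0,0,0,0.02,-1,0,0,0,0,0,0.014,-1,0,0,0,0,0,0,-1,0,0,0,0,0,0,-1]}}

```text
clock: 52.22
eef_pos: [493.1, -238.0, 54.9]
tool_rot: [-3.142, 0.001, 2.835]
force: [-1.0, 0.7, 0.0]
width: 85.3
gripper_force: 0.0
```

{"op": "carry_out", "data": {"deltas": [0,0,0,0,0,0,0,0,0,0,0,0,0,0.3,0,0,0,0,0,0,1,0,0,0,0,0,0,1,0,0,0,0,0,0,1,0,0,0,0,0,0,1,0,0,0,0,0,0,1]}}

```text
clock: 53.1
eef_pos: [492.7, -237.9, 54.7]
tool_rot: [3.142, 0.001, 2.835]
force: [-0.3, 0.8, 5.9]
width: 23.6
gripper_force: 58.6
```

{"op": "carry_out", "data": {"deltas": [0,0,0,0,0,-0.01,1,0,0,0,0,0,-0.03,1,0,0,0,0,0,-0.03,1,0,0,0,0,0,-0.03,1,0,0,0,0,0,-0.03,1,0,0,0,0,0,-0.03,1,0,0,0,0,0,0,1]}}

```text
clock: 53.98
eef_pos: [493.6, -238.6, 216.3]
tool_rot: [-3.141, 0.004, 2.835]
force: [-0.8, 0.2, -2.1]
width: 23.7
gripper_force: 59.0
```

{"op": "carry_out", "data": {"deltas": [0,0,0,0.0069,0.0245,0,1,0,0,0,0.0069,0.0245,0,1,0,0,0,0.0069,0.0245,0,1,0,0,0,0.0069,0.0245,0,1,0,0,0,0.0069,0.0245,0,1,0,0,0,0.0069,0.0245,0,1,0,0,0,0.0069,0.0245,0,1,0,0,0,0.0069,0.0245,0,1,0,0,0,0.0069,0.0245,0,1,0,0,0,0.0069,0.0245,0,1,0,0,0,0.0069,0.0245,0,1,0,0,0,0.0069,0.0245,0,1]}}

```text
clock: 55.48
eef_pos: [501.0, 67.9, 212.8]
tool_rot: [-3.14, -0.003, 2.835]
force: [0.3, -0.5, -3.1]
width: 23.7
gripper_force: 59.0
```

{"op": "carry_out", "data": {"deltas": [0,0,0,0.0069,0.0245,0,1,0,0,0,0.0069,0.0245,0,1,0,0,0,0.0069,0.0245,0,1,0,0,0,0.0069,0.0245,0,1,0,0,0,0.0069,0.0245,0,1,0,0,0,0.0069,0.0245,0,1,0,0,0,0.0069,0.0245,0,1,0,0,0,0.0069,0.0245,0,1,0,0,0,0.0069,0.0245,0,1,0,0,0,0.0069,0.0245,0,1,0,0,0,0.0069,0.0245,0,1,0,0,0,0.0069,0.0245,0,1]}}

```text
clock: 56.98
eef_pos: [511.6, 373.4, 213.2]
tool_rot: [-3.14, -0.001, 2.835]
force: [0.6, -0.1, -2.1]
width: 23.6
gripper_force: 59.0
```

{"op": "carry_out", "data": {"deltas": [0,0,0,0,0,0,1,0,0,0,0,0,0.03,1,0,0,0,0,0,0.03,1,0,0,0,0,0,0.03,1,0,0,0,0,0,0.03,1,0,0,0,0,0,0.02,1,0,0,0,0,0,0.01,1,0,0,0,0,0,0.004,1,0,0,0,0,0,0.0025,1,0,0,0,0,0,0.0005,1,0,0,0,0,0,0,1,0,0,0,0,0,0,1]}}

```text
clock: 58.48
eef_pos: [512.4, 372.9, 57.8]
tool_rot: [3.141, 0.0, 2.835]
force: [1.1, 0.4, -2.0]
width: 23.5
gripper_force: 59.3
```

{"op": "carry_out", "data": {"deltas": [0,0,0,0,0,0.001,1,0,0,0,0,0,0,1,0,0,0,0,0,0,1]}}

```text
clock: 58.85
eef_pos: [512.5, 373.2, 57.7]
tool_rot: [3.14, 0.001, 2.835]
force: [-1.5, -0.9, 5.9]
width: 23.3
gripper_force: 60.3
```

{"op": "carry_out", "data": {"deltas": [0,0,0,0,0,0.0005,1,0,0,0,0,0,0.0,0.2,0,0,0,0,0,0,-0.4,0,0,0,0,0,0,-1,0,0,0,0,0,0,-1,0,0,0,0,0,0,-1,0,0,0,0,0,0,-1]}}

```text
clock: 59.72
eef_pos: [512.1, 372.7, 55.8]
tool_rot: [-3.142, -0.0, 2.835]
force: [0.5, 0.2, 0.3]
width: 85.5
gripper_force: 0.0
```

{"op": "carry_out", "data": {"deltas": [0,0,0,0,0,-0.02,-1,0,0,0,0,0,-0.05,-1,0,0,0,0,0,-0.05,-1,0,0,0,0,0,-0.04,-1,0,0,0,-0.0063,-0.0402,0,-1,0,0,0,-0.0063,-0.0402,0,-1,0,0,0,-0.0063,-0.0402,0,-1,0,0,0,-0.0063,-0.0402,0,-1,0,0,0,-0.0063,-0.0402,0,-1,0,0,0,-0.0063,-0.0402,0,-1,0,0,0,-0.0063,-0.0402,0,-1,0,0,0,-0.0063,-0.0402,0,-1]}}

```text
clock: 61.22
eef_pos: [462.8, 49.6, 216.0]
tool_rot: [3.141, 0.001, 2.835]
force: [-0.3, -0.0, 0.5]
width: 85.4
gripper_force: 0.0
```

{"op": "carry_out", "data": {"deltas": [0,0,0,-0.0063,-0.0402,0,-1,0,0,0,-0.0063,-0.0402,0,-1,0,0,0,-0.0063,-0.0402,0,-1,0,0,0,-0.0063,-0.0402,0,-1,0,0,0,-0.0063,-0.0402,0,-1,0,0,0,-0.0063,-0.0402,0,-1,0,0,0,-0.0063,-0.0402,0,-1,0,0,0,-0.0063,-0.0402,0,-1,0,0,0,0,0,0,-1,0,0,0,0,0,0,-1,0,0,0,0,0,0,-1]}}

```text
clock: 62.6
eef_pos: [414.4, -269.5, 215.8]
tool_rot: [3.141, -0.0, 2.837]
force: [0.6, -1.0, -0.3]
width: 85.4
gripper_force: 0.0
```

{"op": "carry_out", "data": {"deltas": [0,0,0,0,0,0.03,-1,0,0,0,0,0,0.04,-1,0,0,0,0,0,0.04,-1,0,0,0,0,0,0.03,-1,0,0,0,0,0,0.02,-1,0,0,0,0,0,0.0085,-1,0,0,0,0,0,0,-1,0,0,0,0,0,0,-1]}}

```text
clock: 63.6
eef_pos: [414.7, -271.1, 48.1]
tool_rot: [-3.141, 0.002, 2.835]
force: [-0.7, -0.2, 0.6]
width: 85.6
gripper_force: 0.0
```

{"op": "carry_out", "data": {"deltas": [0,0,0,0,0,0,-0.3,0,0,0,0,0,0,0,0,0,0,0,0,0,1,0,0,0,0,0,0,1,0,0,0,0,0,0,1,0,0,0,0,0,0,1,0,0,0,0,0,0,1]}}

```text
clock: 64.47
eef_pos: [414.3, -271.2, 48.0]
tool_rot: [-3.141, 0.001, 2.835]
force: [-0.8, -0.3, 5.0]
width: 45.8
gripper_force: 60.8
```

{"op": "carry_out", "data": {"deltas": [0,0,0,0,0,-0.01,1,0,0,0,0,0,-0.03,1,0,0,0,0,0,-0.03,1,0,0,0,0,0,-0.03,1,0,0,0,0,0,-0.03,1,0,0,0,0,0,-0.03,1,0,0,0,0,0,0,1]}}

```text
clock: 65.35
eef_pos: [415.2, -271.8, 209.5]
tool_rot: [-3.141, 0.005, 2.835]
force: [-0.3, -0.6, -2.5]
width: 45.4
gripper_force: 62.0
```

{"op": "carry_out", "data": {"deltas": [0,0,0,0.0076,0.0243,0,1,0,0,0,0.0076,0.0243,0,1,0,0,0,0.0076,0.0243,0,1,0,0,0,0.0076,0.0243,0,1,0,0,0,0.0076,0.0243,0,1,0,0,0,0.0076,0.0243,0,1,0,0,0,0.0076,0.0243,0,1,0,0,0,0.0076,0.0243,0,1,0,0,0,0.0076,0.0243,0,1,0,0,0,0.0076,0.0243,0,1,0,0,0,0.0076,0.0243,0,1,0,0,0,0.0076,0.0243,0,1]}}

```text
clock: 66.85
eef_pos: [413.9, 35.2, 206.3]
tool_rot: [-3.141, -0.002, 2.835]
force: [-0.3, 0.6, -2.1]
width: 45.7
gripper_force: 62.0
```

{"op": "carry_out", "data": {"deltas": [0,0,0,0.0076,0.0243,0,1,0,0,0,0.0076,0.0243,0,1,0,0,0,0.0076,0.0243,0,1,0,0,0,0.0076,0.0243,0,1,0,0,0,0.0076,0.0243,0,1,0,0,0,0.0076,0.0243,0,1,0,0,0,0.0076,0.0243,0,1,0,0,0,0.0076,0.0243,0,1,0,0,0,0.0076,0.0243,0,1,0,0,0,0.0076,0.0243,0,1,0,0,0,0.0076,0.0243,0,1,0,0,0,0.0076,0.0243,0,1]}}

```text
clock: 68.35
eef_pos: [415.2, 340.1, 205.8]
tool_rot: [-3.139, -0.002, 2.835]
force: [0.6, 0.2, -2.1]
width: 45.5
gripper_force: 62.0
```

{"op": "carry_out", "data": {"deltas": [0,0,0,0,0,0,1,0,0,0,0,0,0.03,1,0,0,0,0,0,0.03,1,0,0,0,0,0,0.03,1,0,0,0,0,0,0.03,1,0,0,0,0,0,0.02,1,0,0,0,0,0,0.01,1,0,0,0,0,0,0.004,1,0,0,0,0,0,0.0025,1,0,0,0,0,0,0.0005,1,0,0,0,0,0,0,1,0,0,0,0,0,0,1]}}

```text
clock: 69.85
eef_pos: [416.6, 340.2, 51.0]
tool_rot: [3.141, 0.001, 2.835]
force: [-0.1, -2.3, 6.2]
width: 45.8
gripper_force: 62.7
```

{"op": "carry_out", "data": {"deltas": [0,0,0,0,0,0.0005,1,0,0,0,0,0,0,1,0,0,0,0,0,0,1]}}

```text
clock: 70.22
eef_pos: [416.7, 340.2, 51.0]
tool_rot: [3.141, 0.001, 2.835]
force: [-1.1, -1.7, 9.8]
width: 45.6
gripper_force: 63.5
```

{"op": "carry_out", "data": {"deltas": [0,0,0,0,0,0,0,0,0,0,0,0,0,-0.4,0,0,0,0,0,0,-1,0,0,0,0,0,0,-1,0,0,0,0,0,0,-1,0,0,0,0,0,0,-1,0,0,0,0,0,-0.02,-1,0,0,0,0,0,-0.05,-1,0,0,0,0,0,-0.05,-1,0,0,0,0,0,-0.04,-1]}}

```text
clock: 71.47
eef_pos: [416.5, 340.3, 211.9]
tool_rot: [3.14, 0.001, 2.835]
force: [0.3, 1.6, -0.3]
width: 85.5
gripper_force: 0.0
```

{"op": "carry_out", "data": {"deltas": [0,0,0,-0.0146,-0.0409,0,-1,0,0,0,-0.0146,-0.0409,0,-1,0,0,0,-0.0146,-0.0409,0,-1,0,0,0,-0.0146,-0.0409,0,-1,0,0,0,-0.0146,-0.0409,0,-1,0,0,0,-0.0146,-0.0409,0,-1,0,0,0,-0.0146,-0.0409,0,-1,0,0,0,-0.0146,-0.0409,0,-1]}}

```text
clock: 72.47
eef_pos: [428.7, -8.5, 209.9]
tool_rot: [3.141, 0.0, 2.835]
force: [1.0, 1.0, -0.0]
width: 85.4
gripper_force: 0.0
```

{"op": "carry_out", "data": {"deltas": [0,0,0,-0.0146,-0.0409,0,-1,0,0,0,-0.0146,-0.0409,0,-1,0,0,0,-0.0146,-0.0409,0,-1,0,0,0,-0.0146,-0.0409,0,-1,0,0,0,-0.0146,-0.0409,0,-1,0,0,0,-0.0146,-0.0409,0,-1,0,0,0,-0.0146,-0.0409,0,-1,0,0,0,-0.0146,-0.0409,0,-1,0,0,0,0,0,0,-1,0,0,0,0,0,0,-1,0,0,0,0,0,0,-1]}}

```text
clock: 73.85
eef_pos: [441.6, -352.6, 209.8]
tool_rot: [3.141, -0.0, 2.837]
force: [0.1, 1.0, -0.7]
width: 85.5
gripper_force: 0.0
```

{"op": "carry_out", "data": {"deltas": [0,0,0,0,0,0.03,-1,0,0,0,0,0,0.04,-1,0,0,0,0,0,0.04,-1,0,0,0,0,0,0.03,-1,0,0,0,0,0,0.02,-1,0,0,0,0,0,0.0075,-1,0,0,0,0,0,0,-1,0,0,0,0,0,0,-1]}}

```text
clock: 74.85
eef_pos: [442.0, -354.5, 43.3]
tool_rot: [-3.141, 0.002, 2.835]
force: [0.9, 0.5, -0.6]
width: 85.3
gripper_force: 0.0
```

{"op": "carry_out", "data": {"deltas": [0,0,0,0,0,0,0,0,0,0,0,0,0,0.2,0,0,0,0,0,0,1,0,0,0,0,0,0,1,0,0,0,0,0,0,1,0,0,0,0,0,0,1,0,0,0,0,0,0,1]}}

```text
clock: 75.72
eef_pos: [441.4, -354.4, 42.7]
tool_rot: [-3.142, 0.0, 2.835]
force: [-1.3, 0.9, 5.6]
width: 29.2
gripper_force: 59.0
```

{"op": "carry_out", "data": {"deltas": [0,0,0,0,0,-0.01,1,0,0,0,0,0,-0.03,1,0,0,0,0,0,-0.03,1,0,0,0,0,0,-0.03,1,0,0,0,0,0,-0.03,1,0,0,0,0,0,-0.03,1,0,0,0,0,0,0,1]}}

```text
clock: 76.6
eef_pos: [442.4, -355.3, 204.3]
tool_rot: [-3.14, 0.004, 2.835]
force: [1.0, 0.3, -3.0]
width: 29.5
gripper_force: 59.6
```

{"op": "carry_out", "data": {"deltas": [0,0,0,0.0058,0.0257,0,1,0,0,0,0.0058,0.0257,0,1,0,0,0,0.0058,0.0257,0,1,0,0,0,0.0058,0.0257,0,1,0,0,0,0.0058,0.0257,0,1,0,0,0,0.0058,0.0257,0,1,0,0,0,0.0058,0.0257,0,1,0,0,0,0.0058,0.0257,0,1,0,0,0,0.0058,0.0257,0,1,0,0,0,0.0058,0.0257,0,1,0,0,0,0.0058,0.0257,0,1,0,0,0,0.0058,0.0257,0,1]}}

```text
clock: 78.1
eef_pos: [466.8, -38.4, 200.9]
tool_rot: [-3.141, -0.003, 2.835]
force: [-0.1, -0.5, -3.2]
width: 29.3
gripper_force: 59.7
```

{"op": "carry_out", "data": {"deltas": [0,0,0,0.0058,0.0257,0,1,0,0,0,0.0058,0.0257,0,1,0,0,0,0.0058,0.0257,0,1,0,0,0,0.0058,0.0257,0,1,0,0,0,0.0058,0.0257,0,1,0,0,0,0.0058,0.0257,0,1,0,0,0,0.0058,0.0257,0,1,0,0,0,0.0058,0.0257,0,1,0,0,0,0.0058,0.0257,0,1,0,0,0,0.0058,0.0257,0,1,0,0,0,0.0058,0.0257,0,1,0,0,0,0.0058,0.0257,0,1]}}

```text
clock: 79.6
eef_pos: [493.7, 275.9, 200.4]
tool_rot: [-3.139, -0.002, 2.835]
force: [-0.1, -0.1, -2.6]
width: 29.7
gripper_force: 59.7
```

{"op": "carry_out", "data": {"deltas": [0,0,0,0,0,0,1,0,0,0,0,0,0.03,1,0,0,0,0,0,0.03,1,0,0,0,0,0,0.03,1,0,0,0,0,0,0.03,1,0,0,0,0,0,0.02,1,0,0,0,0,0,0.01,1,0,0,0,0,0,0.004,1,0,0,0,0,0,0.002,1,0,0,0,0,0,0.0005,1,0,0,0,0,0,0,1,0,0,0,0,0,0,1]}}

```text
clock: 81.1
eef_pos: [495.0, 275.9, 46.2]
tool_rot: [3.141, 0.0, 2.835]
force: [-0.4, -0.5, -2.2]
width: 29.7
gripper_force: 60.0
```

{"op": "carry_out", "data": {"deltas": [0,0,0,0,0,0.0005,1,0,0,0,0,0,0,1,0,0,0,0,0,0,1]}}

```text
clock: 81.47
eef_pos: [495.1, 275.9, 45.7]
tool_rot: [3.141, 0.0, 2.835]
force: [-0.9, -1.6, 4.1]
width: 29.9
gripper_force: 60.4
```

Contact. Release, rise and look.

{"op": "carry_out", "data": {"deltas": [0,0,0,0,0,0.0005,1,0,0,0,0,0,0,0.2,0,0,0,0,0,0,-0.4,0,0,0,0,0,0,-1,0,0,0,0,0,0,-1,0,0,0,0,0,0,-1,0,0,0,0,0,-0.02,-1,0,0,0,0,0,-0.05,-1,0,0,0,0,0,-0.05,-1,0,0,0,0,0,-0.04,-1,0,0,0,0,0,0,-1,0,0,0,0,0,0,-1]}}

```text
clock: 82.98
eef_pos: [494.3, 275.5, 204.3]
tool_rot: [-3.141, -0.001, 2.835]
force: [0.3, -0.9, -0.7]
width: 85.2
gripper_force: 0.0
```

{"op": "carry_out", "data": {"deltas": [0,0,0,0,-0.03,0,-1,0,0,0,0,-0.04,0,-1,0,0,0,0,-0.04,0,-1,0,0,0,0,-0.04,0,-1,0,0,0,0,-0.03,0,-1,0,0,0,0,0,0,-1,0,0,0,0,0,0,-1,0,0,0,0,0,0,-1,0,0,0,0,0,0,-1]}}

```text
clock: 84.1
eef_pos: [440.5, 104.9, 204.5]
tool_rot: [-3.142, -0.0, 2.836]
force: [-0.3, -0.3, 0.1]
width: 85.4
gripper_force: 0.0
```

```bash
python3 - <<'E'
from h import *
im=ctrl.get_image("scene");hsv=cv2.cvtColor(im,cv2.COLOR_RGB2HSV)
bl=(hsv[...,0]>100)&(hsv[...,0]<130)&(hsv[...,1]>120);bl[:,:320]=0;bl[250:]=0
for b in blobs(bl,20):print('scene',b[0],b[1],b[2])
cv2.imwrite("pics/end.png",cv2.resize(im[120:320,200:440],(720,600))[:,:,::-1]);print(ctrl.read_state()['eef_pos'])
E
```

```text
scene 225 [375.5 156.3] [367 149  18  16]
scene 119 [353.8 185.5] [348 180  13  12]
scene 71 [398.6 186.8] [394 183  10   9]
[440.53108218 104.78850335 204.60785136]
```

View pics/end.png

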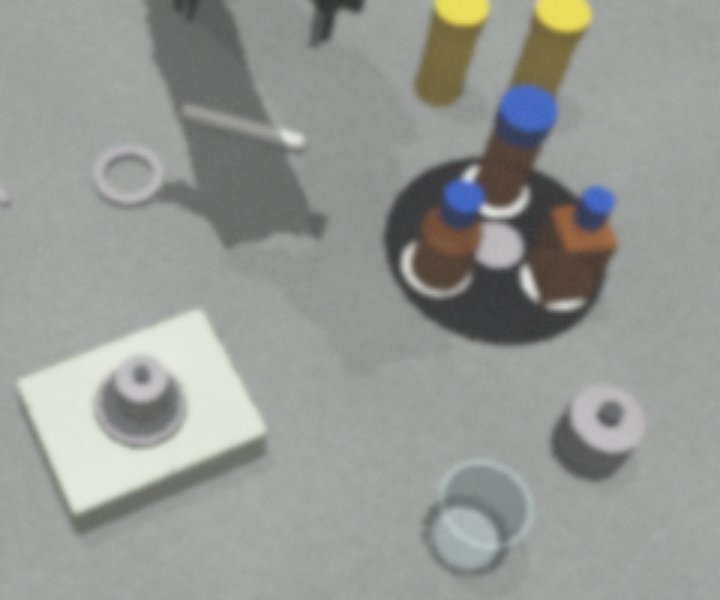

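The caps are within 0.5 px of their starting pixels, (375.5,156.3), (353.8,185.5) and (398.6,186.8). The chamber sits in the ring at (140,395) in the crop, and the arm is clear.

```bash
python3 -c "
from cell import ctrl
print(ctrl.finish_job())"
```

```text
the job is handed in; nothing more can be done
None
```

The job is handed in: the chamber stands in the ring on the box, all three bottles are upright back on their starting places, and the vial and coil were left alone; the hand-in returned no verdict.

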